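# Weigh out hex blanks on the sprung scale, lock the pan and tag the batch

### The job

Make up the batch of steel hex blanks: put blanks into the pan of the sprung scale, as many and of whichever size it takes, until its pointer rests midway between the two long black marks (900 g: a big blank weighs 300 g, a small one 150 g; nothing but blanks in the pan). Only then lock the loaded pan by pushing the lock pin from the robot's side through the bracket and the pan's tab until its handle meets the bracket. Also slide the job plate, label end first, fully home into its holder, before or after; leave the bearing ring, bush, wrench and oil bottle where they are.

Things in the scene. Friction and masses are not known exactly. Their poses are not given: they have to be found in the camera images.
- scale: Sprung bench scale, fixed: grey base box 170 x 190 x 30 mm high; origin at the centre of its underside, x = direction in which the pin goes in (away from the robot), y = towards the lock bracket. Above it the steel pan. At y = 155 mm stands the aluminium lock bracket, 50 mm wide (y), 26 mm thick (x = -32 to -6 mm), top 120 mm high.
- index (a point): Point midway between the two long black marks (13 mm apart) on the white index post at the scale's +x side; the post is 145 mm high.
- pointer (a point): End of the pan's dark pointer, a 3 mm bar in front of the index post; level with the index point when the load is right.
- tab_hole (a point): Centre of the 18 mm hole in the pan's steel lock tab (44 mm wide, 50 mm tall, 6 mm thick), which moves with the pan close behind the bracket; in line with the bracket's hole when the load is right.
- pan (a joint): Sinking of the spring pan in m: 0 = empty, grows downwards, stops at 0.070. Spring 200 N/m: a small blank (150 g) sinks it about 7.4 mm, a big one (300 g) 14.7 mm (each within 3 percent). At 0.0441 (900 g) the pointer is midway between the marks and the tab's hole is in line with the bracket's. It settles within about 1 s.
- pan_floor (a point): Centre of the pan's inner floor (125 mm above the bench when empty; moves with the pan; axes as the scale's). The pan measures inside 157 mm (x) by 182 mm (y); its rim is 20 mm higher than this floor and 4 mm thick.
- lock_hole (a point): Centre of the mouth of the 11 mm hole in the lock bracket, on the face towards the robot, 95 mm above the bench; the hole runs along the scale's x axis (axes as the scale's): 26 mm through the bracket, 6 mm gap, then the pan's tab (6 mm thick, 18 mm hole), free space behind.
- pin: Loose lock pin: square dark steel handle 20 x 20 x 50 mm with a round steel rod 8 mm thick and 55 mm long, tapered at its end. Origin on the axis where the rod leaves the handle; x along the rod towards its tip, handle from x = -50 to 0 mm. Lies level on a flat of its handle, axis 10 mm above the bench. Once in the hole and let go, its handle droops a little (0.14 rad).
- pin_tip (a point): Tip of the pin's rod, 55 mm from the handle's front face.
- plate: Loose aluminium job plate 110 (x) x 60 (y) x 6 mm with an upright grip fin 44 (x) x 12 (y) mm, centred at x = -25 mm, top 34 mm above the underside. Origin: centre of the underside; x points to the front edge, which goes in first; a paper label lies on the front half.
- holder: Fixed plate holder: grey block 120 (x) x 84 (y) mm with a ledge 30 mm high; origin: centre of its underside, x = push-in direction. Over the far half (x = 0 to 50 mm) a roof (top 45.5 mm high) and side rails make a slot 64 mm wide, 9.5 mm high, with a stop at x = 50 mm. Plate home: plate origin at x = -5, z = 30 mm, same x direction.
- big1: Big hexagonal steel bar blank, 300 g, 34 mm across flats, 38 mm high; origin: centre of one end face (underside as it stands), z along the bar; flats face x and every 60 degrees from it. May be absent.
- big2: Big hexagonal steel bar blank, 300 g, 34 mm across flats, 38 mm high; origin: centre of one end face (underside as it stands), z along the bar; flats face x and every 60 degrees from it. May be absent.
- big3: Big hexagonal steel bar blank, 300 g, 34 mm across flats, 38 mm high; origin: centre of one end face (underside as it stands), z along the bar; flats face x and every 60 degrees from it. May be absent.
- small1: Small hexagonal steel bar blank, 150 g, 26 mm across flats, 33 mm high; origin and axes as for the big ones. May be absent.
- small2: Small hexagonal steel bar blank, 150 g, 26 mm across flats, 33 mm high; origin and axes as for the big ones. May be absent.
- small3: Small hexagonal steel bar blank, 150 g, 26 mm across flats, 33 mm high; origin and axes as for the big ones. May be absent.
- small4: Small hexagonal steel bar blank, 150 g, 26 mm across flats, 33 mm high; origin and axes as for the big ones. May be absent.
- small5: Small hexagonal steel bar blank, 150 g, 26 mm across flats, 33 mm high; origin and axes as for the big ones. May be absent.
- bearing: Bystander: steel bearing ring 52 mm across, 15 mm high; origin: centre of the underside.
- bush: Bystander: flanged brass bush 44 mm across its flange, 34 mm high; origin: centre of the underside.
- wrench: Bystander: a steel wrench lying at the right.
- oiler: Bystander: grey oil bottle 56 mm across, 130 mm high; origin: centre of the underside.
Not all that is in view belongs to the job. What is shaped like the plate but red or yellow is not meant.

How it is judged:
On the way, in this order (a step that is already met when the one before it is completed fails the run):
1. the pan rests at the target load (sunk 41.1 to 47.1 mm), not touched by the fingers, the pin still well away from the bracket hole (tip over 60 mm) (value of joint pan between 0.0411 and 0.0471 m and velocity of joint pan between -0.004 and 0.004 m/s and contact force between the fingers and scale below 0.3 N and distance between pin_tip and lock_hole above 0.06 m), for 0.5 s.
2. the pin is through the bracket and the pan's tab (x of pin_tip in the frame of lock_hole above 0.049 m and y of pin_tip in the frame of lock_hole between -0.009 and 0.009 m and z of pin_tip in the frame of lock_hole between -0.009 and 0.009 m and angle between the x axis of pin and the x axis of lock_hole, either way round below 0.2 rad), for 0.2 s.
At the end, for the whole second after the job is handed in: Pan at rest 41.1 to 47.1 mm down; pin tip at least 49 mm past the bracket's front face, within 9 mm of the hole's axis and 0.2 rad; plate level in the slot, within 5 mm of the stop, 4 mm of the middle and 0.1 rad; all released and at rest (all of step 2 and value of joint pan between 0.0411 and 0.0471 m and velocity of joint pan between -0.004 and 0.004 m/s and x of plate in the frame of holder between -0.01 and -0.002 m and y of plate in the frame of holder between -0.004 and 0.004 m and z of plate in the frame of holder between 0.027 and 0.034 m and angle between the x axis of plate and the x axis of holder, either way round below 0.1 rad and angle between plate's own z axis and vertical below 0.1 rad and contact force between the fingers and scale below 0.3 N and linear speed of each of pin, plate below 0.02 m/s); the robot touches nothing.
It fails at once if the bearing ring, bush, wrench or oil bottle is moved more than 50 mm (distance of any of bearing, bush, wrench, oiler from where it was at the start of the episode above 0.05 m).
Of big1, big2, big3 only 1 to 2 are there at a start; the rules pass over those that are not, and their reading is None.
Of small1, small2, small3, small4, small5 only 4 to 5 are there at a start; the rules pass over those that are not, and their reading is None.
At some moment in a run one of small1, small2, small3, big1, big2, plate may be knocked a few centimetres aside while the robot is not near it.
Once in a run the grip may slacken for a moment while it holds something.
It also fails if it takes over 210 s, if anything falls off the work surface, if the arm or the gripper's body presses on something with over 40 N, if the wrist force passes 120 N, or if a joint passes its speed limit or range.

### The arm

A 7-joint arm with a two-finger parallel gripper is mounted at the origin on the work surface. World frame = base frame: x ahead of the robot, y to its left, z up, the work surface at z = 0. Lengths are in m, angles in rad, forces in N, time in s.
With the tool pointing down it reaches from about 0.4 to 0.875 m from the base axis. Payload 19.3 kg.
Tool frame: the origin (TCP) lies between the finger pads; the fingertips stand 17 mm ahead of it and the grasp point (between the pads) lies 2 mm behind it; z points along the fingers, y is the line along which they close (so a half turn about z gives the same grasp; the last joint's range is limited). The gripper opens to 85 mm and grips with 20 to 120 N. Pads are 22 mm wide; open, the fingers measure 114 mm over their backs; the gripper's body (76 mm by 85 mm) begins 54 mm behind the grasp point. The pads swing forward as they close: fully open they stand 13 mm farther back than shut.
Start: joints at [1.234, 0.521, -0.036, 1.599, 0.021, 1.021, -0.113], TCP at [0.165, -0.603, 0.248] pointing down, gripper open.
Joint ranges: [-2.91, 2.91], [-0.3, 2.13], [-1.5, 1.42], [0.17, 2.43], [-1.26, 4.41], [0.16, 1.93], [-2.52, 2.52]. Speed limits (rad/s): [1.89, 1.89, 2.39, 2.39, 3.01, 3.01, 3.01].

### API

Orientations are given as [roll, pitch, yaw] about the fixed x, y, z axes, in that order (R = Rz(yaw) Ry(pitch) Rx(roll)).
In Python, from workcell import bot gives the robot as it stands.
- The arm moves only by the shell command python3 -m inch 'ROWS' [FORCE]. ROWS is JSON, a list of rows, each a list of 7 numbers: the shift along the tool's x, y, z in units of 200 mm (1.0 is 200 mm), then the turn, a rotation vector about the tool's x, y, z in units of 90 degrees (1.0 is 90 degrees), then the opening, from 0 (shut) to 1 (fully open). In form: [[x, y, z, rx, ry, rz, grip], ...]. A call has 1 to 20 rows; each row is the pose to reach, as a shift and turn from the pose commanded when the call began, along the tool's axes at that moment; what a row does not reach only later rows make up. A row lasts 1/8 s, in which the tool goes at most 62.5 mm and 10.7 degrees, less where a joint would pass 70% of its speed; a pose out of reach is approached as far as the arm can. A call with a number of a shift or a turn outside -1 to 1 is refused whole. A call with a gripper value outside its range is refused whole. The fingers move at their own pace and stop on an object; FORCE is the grip in N (left out, the last holds). Time passes only in rows, so rows that repeat a pose let the fingers close. It gives the time, the measured TCP pose, the force, the opening and the grip force at its end, in the units of the state.
- bot.observe(): the state, without advancing time (a new reading comes with each control period).
- bot.grab_frame(name): name is "scene" or "top" or "wrist"; returns a dict with "img" (420x560x3 uint8, red, green, blue), "z_map" (420x560 float32, m along the optical axis (not along the pixel's ray), 0 where there is no reading), "vfov" (degrees; the focal length in pixels is half the picture's height over the tangent of half this angle, whatever the lens; pixels are square), "cx", "cy" (the principal point, pixels), "distortion" ([k1, k2, p1, p2, k3] as OpenCV has them; the pictures are not rectified), "rvec" (rotation vector, rad) and "tvec" (3), from world to camera coordinates, as OpenCV has them. Camera axes: x right, y down, z forward; pixel columns grow to the right and rows downward; lengths in m; the calibration is good to about 2 mm. A picture is of the moment at which its call begins.
- bot.job_done(): hands the job in; it is judged then, once.
The state is a dict: "clock": time; "qpos": joint angles; "qd": joint speeds; "joint_efforts": joint torques, N m; "position": TCP position; "tool_rot": TCP orientation; "force": force on the tool from outside, world axes, zero at the start; "moment": the same for the moment, N m; "grip_width": finger opening in m; "finger_force": force on a finger pad.
Only numpy, scipy, OpenCV 4.12 (cv2) and the standard library are available. Lean on these libraries where they do the work, as an engineer would, in place of code of your own. Each camera call takes 0.05 s, during which the arm holds its last target. There are 200 camera calls.

## Working session

There is one attempt and no reset: what is moved stays moved. The work goes in short steps, Python scripts to look and compute and a shell command to move; the robot and the scene stay as the last step left them, time stands still between calls to the robot, and variables do not carry over. Pictures are saved under pics/ and viewed, at most 14 in all, crops included, and the job is handed in when it is done.

```bash
ls; mkdir -p pics
cat > h.py <<'E'
import numpy as np, cv2
from workcell import bot
def cam(n):
    f=bot.grab_frame(n); h,w=f["img"].shape[:2]
    fl=h/2/np.tan(np.radians(f["vfov"])/2)
    f["K"]=np.array([[fl,0,f["cx"]],[0,fl,f["cy"]],[0,0,1]]); f["R"]=cv2.Rodrigues(np.array(f["rvec"],float))[0]
    f["t"]=np.array(f["tvec"],float).ravel(); f["D"]=np.array(f["distortion"],float); return f
def save(f,name): cv2.imwrite("pics/"+name,f["img"][:,:,::-1])
def ray(f,uv):
    p=cv2.undistortPoints(np.array(uv,float).reshape(-1,1,2),f["K"],f["D"]).reshape(-1,2)
    d=np.c_[p,np.ones(len(p))]@f["R"]; return -f["R"].T@f["t"],d
def onz(f,uv,z):
    c,d=ray(f,uv); return c+d*((z-c[2])/d[:,2])[:,None]
def cloud(f):
    h,w=f["z_map"].shape; v,u=np.mgrid[:h,:w]
    c,d=ray(f,np.stack([u,v],-1).reshape(-1,2)); return (c+d*f["z_map"].reshape(-1,1)).reshape(h,w,3)
def proj(f,P): return cv2.projectPoints(np.array(P,float).reshape(-1,1,3),np.array(f["rvec"],float),f["t"],f["K"],f["D"])[0].reshape(-1,2)
E
python3 - <<'E'
from h import *
import pickle
for n in("scene","top","wrist"):
    f=cam(n); save(f,n+"0.png"); pickle.dump(f,open(n+"0.pkl","wb")); print(n,-f["R"].T@f["t"],f["R"][2],f["vfov"])
print(bot.observe())
E
```

```text
pics
scene [1.08485762 1.12572875 0.92451702] [-0.39914814 -0.74098782 -0.54001649] 45.44224399410507
top [0.24549523 0.01128536 1.36581666] [ 0.19903978 -0.00415697 -0.97998259] 55.36173611413247
wrist [ 0.23931969 -0.5835892   0.37322519] [-0.29293336 -0.07868915 -0.95288932] 66.48344503647411
{'clock': 0.15, 'qpos': array([ 1.23378788,  0.52186276, -0.0363335 ,  1.599812  ,  0.02119192,
        1.02106835, -0.11281395]), 'qd': array([-7.30591551e-04, -1.33783321e-03, -5.08078993e-04, -2.51717127e-03,
        2.50778621e-03, -5.81906464e-05,  1.32113539e-04]), 'joint_efforts': array([ 2.26191398e-03, -9.27396369e+01,  1.97937436e+00, -3.70058227e+01,
        1.76779035e-02,  6.27598885e-03, -7.78706158e-05]), 'position': array([ 0.16471334, -0.60270047,  0.2478901 ]), 'tool_rot': array([-3.14082753e+00,  3.80753736e-05,  2.66782058e-01]), 'force': array([ 0.34086275,  0.38709142, -0.85825115]), 'moment': array([-0.03475654, -0.00604672, -0.04566664]), 'finger_force': 0.0, 'grip_width': 0.0854909361095584}
```

View pics/top0.png

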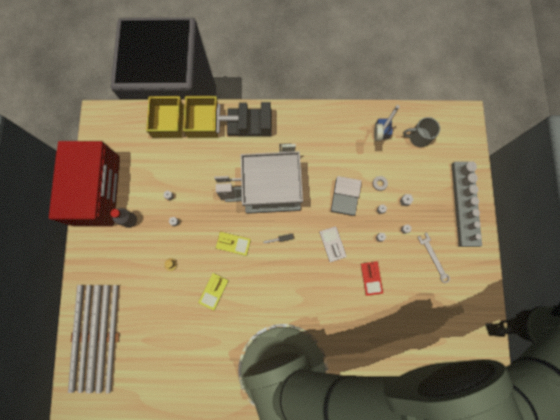

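View pics/scene0.png

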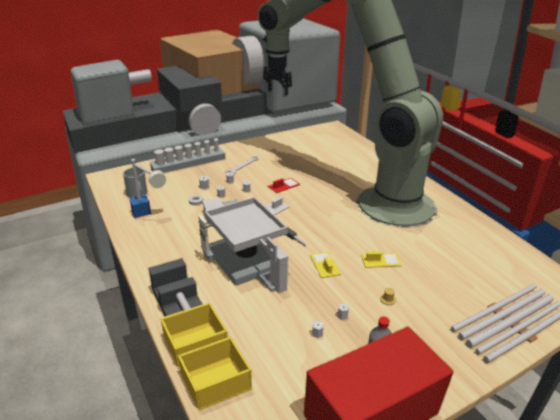

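Run:
```python
from h import *
im=cv2.imread("pics/top0.png")
a=cv2.resize(im[125:275,150:290],None,fx=4,fy=4,interpolation=cv2.INTER_CUBIC)
b=cv2.resize(im[160:310,310:460],None,fx=4,fy=4,interpolation=cv2.INTER_CUBIC)
cv2.imwrite("pics/tA.png",a);cv2.imwrite("pics/tB.png",b)
```

```text
(no output)
```

View pics/tA.png

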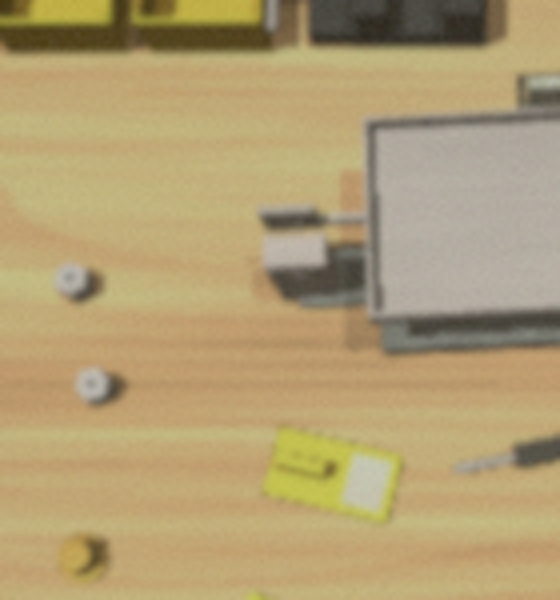

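View pics/tB.png

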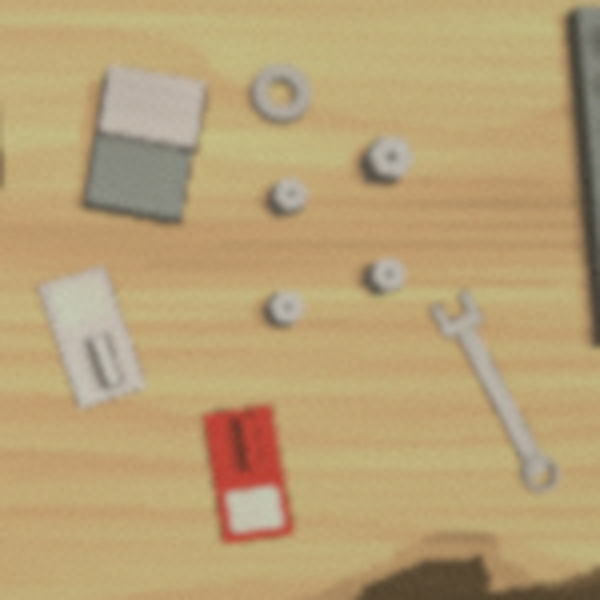

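```bash
python3 - <<'E'
from h import *
import pickle
f=pickle.load(open("top0.pkl","rb")); P=cloud(f)
hsv=cv2.cvtColor(f["img"],cv2.COLOR_RGB2HSV)
names=dict(big=(406,199),s1=(382,209),s2=(381,237),s3=(406,229),s4=(168,195),s5=(173,221),bearing=(380,183),bush=(169,264),plate=(333,243),holder=(348,187),ledge=(343,206),pinh=(287,238),rod=(270,240),tip=(264,241),pan=(271,180),bracket=(224,188),tab=(222,179),post=(288,148),oil=(123,217),wr=(433,258))
for k,(u,v) in names.items():
    z=np.median(P[v-1:v+2,u-1:u+2,2]); print(k,(u,v),np.round(onz(f,(u,v),z)[0],3),"hsv",hsv[v,u])
E
python3 -m inch '[[0,0,0,0,0,0,1]]'
```

```text
big (406, 199) [ 0.56  -0.424  0.04 ] hsv [ 18  19 164]
s1 (382, 209) [ 0.527 -0.341  0.031] hsv [ 19  24 173]
s2 (381, 237) [ 0.43  -0.332  0.035] hsv [ 21  15 166]
s3 (406, 229) [ 0.457 -0.419  0.035] hsv [ 21  21 172]
s4 (168, 195) [0.574 0.392 0.033] hsv [ 18  19 175]
s5 (173, 221) [0.483 0.369 0.035] hsv [ 27  17 165]
bearing (380, 183) [ 0.627 -0.347  0.001] hsv [ 21  96 194]
bush (169, 264) [0.339 0.375 0.033] hsv [ 22 139 192]
plate (333, 243) [ 0.413 -0.174  0.008] hsv [ 19  25 190]
holder (348, 187) [ 0.6   -0.225  0.046] hsv [ 17  32 186]
ledge (343, 206) [ 0.537 -0.208  0.031] hsv [ 30  19 136]
pinh (287, 238) [ 0.428 -0.017  0.019] hsv [23 47 87]
rod (270, 240) [0.423 0.041 0.011] hsv [ 20  40 171]
tip (264, 241) [0.419 0.062 0.011] hsv [ 22  54 175]
pan (271, 180) [0.602 0.037 0.125] hsv [ 17  22 182]
bracket (224, 188) [0.576 0.188 0.12 ] hsv [ 17  26 188]
tab (222, 179) [0.602 0.193 0.133] hsv [17 40 90]
post (288, 148) [ 0.71  -0.018  0.127] hsv [22 50 92]
oil (123, 217) [0.485 0.516 0.097] hsv [12 45 74]
wr (433, 258) [ 0.362 -0.515  0.006] hsv [ 20  30 179]
clock: 0.28
position: [0.1647, -0.6028, 0.2481]
tool_rot: [-3.141, 0.0, 0.267]
force: [1.2, 0.5, -0.2]
grip_width: 0.0858
finger_force: 0.0
```

```bash
python3 -m inch '[[0.79,-0.48,-0.4,0,0,0.17,1],[0.79,-0.48,-0.4,0,0,0.17,1],[0.79,-0.48,-0.4,0,0,0.17,1],[0.79,-0.48,-0.4,0,0,0.17,1],[0.79,-0.48,-0.4,0,0,0.17,1]]' | head -3
python3 -m inch '[[0.63,-0.7,0,0,0,0,1],[0.63,-0.7,0,0,0,0,1],[0.63,-0.7,0,0,0,0,1],[0.63,-0.7,0,0,0,0,1],[0.63,-0.7,0,0,0,0,1]]' | head -3
python3 - <<'E'
from h import *
import pickle
f=cam("wrist"); save(f,"w1.png"); pickle.dump(f,open("w1.pkl","wb")); print(-f["R"].T@f["t"],f["R"][2]); print(bot.observe()["position"],bot.observe()["tool_rot"])
E
```

```text
clock: 0.9
position: [0.2922, -0.4685, 0.3285]
tool_rot: [3.141, -0.0, 0.001]
clock: 1.52
position: [0.4168, -0.3301, 0.3276]
tool_rot: [-3.141, 0.001, -0.002]
[ 0.49436343 -0.33157495  0.4528829 ] [-0.30470494  0.00114855 -0.9524461 ]
[ 0.41657731 -0.33039911  0.32770191] [ 3.14156823e+00  1.19053035e-03 -3.00663779e-03]
```

View pics/w1.png

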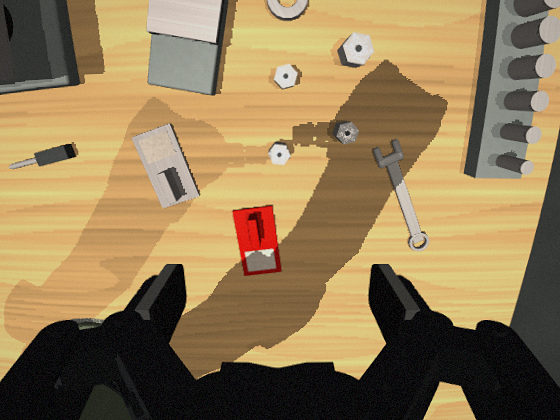

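Wrist view: blanks are big (357,49), small (286,76), (280,153), (346,132); lookalikes are the bearing (288,5), the rack's cylinders (525,5–160) at right, and the bush (top 169,264). The aluminium plate is (165,165), with lookalikes red (257,240) and yellow ones (top 234,243 / 214,291). The pin is (45,157).

```bash
cat >> h.py <<'E'
def blob(f,P,uv,z0,z1,r=40):
    """mask of points with height z0..z1 connected to pixel uv"""
    m=((P[...,2]>z0)&(P[...,2]<z1)).astype(np.uint8)
    n,l,s,c=cv2.connectedComponentsWithStats(m)
    u,v=uv; k=l[v-2:v+3,u-2:u+3].ravel(); k=k[k>0]
    return (l==np.bincount(k).argmax()) if len(k) else None
def hexa(f,P,uv,z0=.022,z1=.045):
    m=blob(f,P,uv,z0,z1)
    z=np.percentile(P[m][:,2],70); m&=abs(P[...,2]-z)<.004
    cs=max(cv2.findContours(m.astype(np.uint8),cv2.RETR_EXTERNAL,cv2.CHAIN_APPROX_NONE)[0],key=cv2.contourArea)
    Q=onz(f,cs.reshape(-1,2),z)[:,:2].astype(np.float32)
    h=cv2.convexHull(Q); M=cv2.moments(h); c=np.array([M["m10"],M["m01"]])/M["m00"]
    best=min(np.radians(np.arange(0,60,1)),key=lambda a:sum(np.ptp((Q-c)@[np.cos(a+k*np.pi/3),np.sin(a+k*np.pi/3)]) for k in range(3)))
    w=[np.ptp((Q-c)@[np.cos(best+k*np.pi/3),np.sin(best+k*np.pi/3)]) for k in range(3)]
    return c,z,np.degrees(best),np.mean(w),cs.reshape(-1,2).mean(0)
def tri(fa,ua,fb,ub):
    c1,d1=ray(fa,ua);c2,d2=ray(fb,ub);d1=d1[0];d2=d2[0]
    s=np.linalg.lstsq(np.c_[d1,-d2],c2-c1,rcond=None)[0]; a=c1+s[0]*d1;b=c2+s[1]*d2; return (a+b)/2,np.linalg.norm(a-b)
E
python3 - <<'E'
from h import *
import pickle
f=pickle.load(open("w1.pkl","rb"));P=cloud(f);g=pickle.load(open("top0.pkl","rb"))
for n,uv,tv in(("big",(357,42),(406,199)),("s1",(286,72),(382,209)),("s2",(280,149),(381,237)),("s3",(346,128),(406,229))):
    c,z,a,w,px=hexa(f,P,uv); t,e=tri(f,px,g,tv)
    print(n,c.round(4),round(z,4),"flatnormal",a,"across",w.round(4),"tri",t.round(3),round(e,4))
def plane(uv,z0,z1):
    m=blob(f,P,uv,z0,z1); cs=max(cv2.findContours(m.astype(np.uint8),cv2.RETR_EXTERNAL,cv2.CHAIN_APPROX_NONE)[0],key=cv2.contourArea)
    z=np.median(P[m][:,2]); Q=onz(f,cs.reshape(-1,2),z)[:,:2].astype(np.float32); r=cv2.minAreaRect(Q); print(uv,"z",round(z,4),r,cv2.boxPoints(r).round(4).tolist())
plane((157,145),.003,.012)
plane((172,182),.022,.045)
plane((185,65),.024,.036)
plane((185,20),.040,.055)
E
```

```text
big [ 0.5603 -0.4285] 0.038 flatnormal 51.0 across 0.0347 tri [ 0.566 -0.433  0.013] 0.0031
s1 [ 0.5282 -0.3415] 0.0333 flatnormal 16.0 across 0.026 tri [ 0.528 -0.342  0.029] 0.0012
s2 [ 0.4309 -0.3332] 0.0334 flatnormal 54.0 across 0.0263 tri [ 0.431 -0.333  0.031] 0.0003
s3 [ 0.4595 -0.4218] 0.0332 flatnormal 14.0 across 0.0264 tri [ 0.459 -0.423  0.022] 0.0013
(157, 145) z 0.0061 ((0.4097461402416229, -0.17269864678382874), (0.11015242338180542, 0.06177704781293869), 17.747127532958984) [[0.34790000319480896, -0.16009999811649323], [0.3666999936103821, -0.21889999508857727], [0.4715999960899353, -0.18529999256134033], [0.4528000056743622, -0.1264999955892563]]
(172, 182) z 0.0335 ((0.38689178228378296, -0.1819707453250885), (0.04496986046433449, 0.016572171822190285), 17.162744522094727) [[0.3630000054836273, -0.18070000410079956], [0.367900013923645, -0.1965000033378601], [0.4108000099658966, -0.18330000340938568], [0.4059000015258789, -0.16740000247955322]]
(185, 65) z 0.0298 ((0.5679688453674316, -0.21758708357810974), (0.08570186793804169, 0.11106124520301819), 80.21910858154297) [[0.5059999823570251, -0.25040000677108765], [0.6154000163078308, -0.26919999718666077], [0.6299999952316284, -0.18479999899864197], [0.5205000042915344, -0.16590000689029694]]
(185, 20) z 0.0453 ((0.5951629877090454, -0.2227032333612442), (0.08521048724651337, 0.0479869470000267), 79.59224700927734) [[0.5638999938964844, -0.26030001044273376], [0.6111000180244446, -0.2689000070095062], [0.6265000104904175, -0.1851000040769577], [0.5792999863624573, -0.17649999260902405]]
```

```bash
cat >> h.py <<'E'
def to(x,y,z,yaw):
    o=bot.observe(); from scipy.spatial.transform import Rotation as T
    R=T.from_euler("xyz",o["tool_rot"]); G=T.from_euler("xyz",[np.pi,0,np.radians(yaw)])
    print("shift",(R.inv().apply(np.array([x,y,z])-o["position"])/.2).round(3),"turn",((R.inv()*G).as_rotvec()/(np.pi/2)).round(3))
E
python3 -m inch '[[0.07,0.015,1,0,0,-0.267,0.6],[0.07,0.015,1,0,0,-0.267,0.6],[0.07,0.015,1,0,0,-0.267,0.6],[0.07,0.015,1,0,0,-0.267,0.6],[0.07,0.015,1,0,0,-0.267,0.6]]' | head -3
python3 -c "
from h import *
to(.4309,-.3332,.025,24)"
```

```text
clock: 2.2
position: [0.4315, -0.3327, 0.1289]
tool_rot: [-3.142, 0.001, 0.416]
shift [-0.003  0.001  0.52 ] turn [-0.     0.    -0.002]
```

```bash
python3 -m inch '[[0,0,0.26,0,0,0,0.6],[0,0,0.52,0,0,0,0.6],[0,0,0.52,0,0,0,0.6],[0,0,0.52,0,0,0,0],[0,0,0.52,0,0,0,0],[0,0,0.52,0,0,0,0],[0,0,0.52,0,0,0,0]]' 60
python3 -m inch '[[0,0,-1,0,0,0.267,0],[0,0,-1,0,0,0.267,0],[0,0,-1,0,0,0.267,0],[0,0,-1,0,0,0.267,0],[0,0,-1,0,0,0.267,0]]'
python3 -m inch '[[0.2,-1,0,0,0,0,0],[0.2,-1,0,0,0,0,0],[0.2,-1,0,0,0,0,0],[0.2,-1,0,0,0,0,0],[0.2,-1,0,0,0,0,0]]'
python3 - <<'E'
from h import *
import pickle
f=cam("wrist"); save(f,"w2.png"); pickle.dump(f,open("w2.pkl","wb"))
E
```

```text
clock: 3.08
position: [0.4332, -0.3329, 0.0275]
tool_rot: [3.138, -0.002, 0.419]
force: [-2.1, 1.6, 13.8]
grip_width: 0.0251
finger_force: 58.3
clock: 3.7
position: [0.4322, -0.3319, 0.2262]
tool_rot: [3.14, -0.003, 0.0]
force: [-1.1, 0.2, -2.2]
grip_width: 0.025
finger_force: 60.2
clock: 4.32
position: [0.4717, -0.1308, 0.2235]
tool_rot: [-3.141, 0.001, 0.002]
force: [-0.5, -1.2, -1.2]
grip_width: 0.0245
finger_force: 60.1
```

View pics/w2.png

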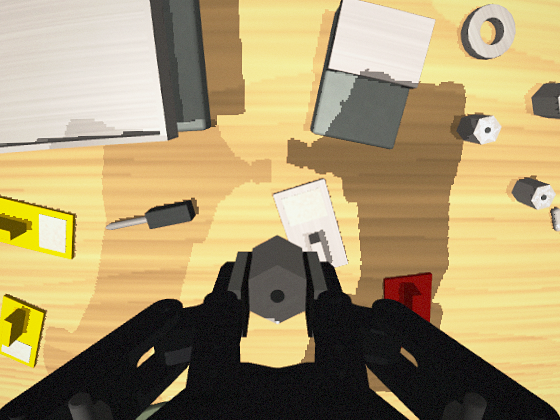

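```bash
python3 -m inch '[[-0.1,-0.95,-0.5,0,0,0,0],[-0.1,-0.95,-0.5,0,0,0,0],[-0.1,-0.95,-0.5,0,0,0,0],[-0.1,-0.95,-0.5,0,0,0,0],[-0.1,-0.95,-0.5,0,0,0,0],[-0.1,-0.95,-0.5,0,0,0,0]]'
python3 - <<'E'
from h import *
import pickle
f=cam("wrist"); save(f,"w3.png"); pickle.dump(f,open("w3.pkl","wb"))
E
```

```text
clock: 5.12
position: [0.452, 0.0565, 0.3236]
tool_rot: [3.141, 0.001, -0.003]
force: [-0.3, 0.6, -2.4]
grip_width: 0.0248
finger_force: 64.1
```

View pics/w3.png

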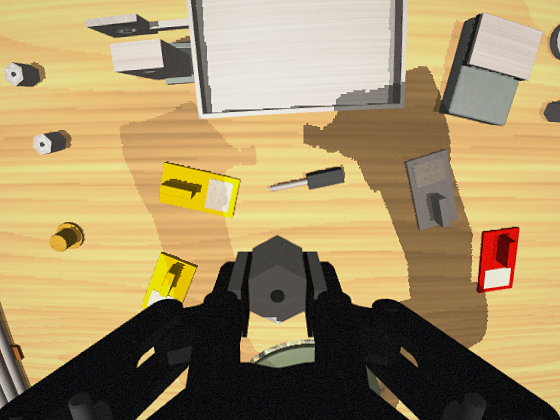

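```bash
cat >> h.py <<'E'
def rect(f,P,uv,z0,z1):
    m=blob(f,P,uv,z0,z1); cs=max(cv2.findContours(m.astype(np.uint8),cv2.RETR_EXTERNAL,cv2.CHAIN_APPROX_NONE)[0],key=cv2.contourArea)
    z=np.median(P[m][:,2]); Q=onz(f,cs.reshape(-1,2),z)[:,:2].astype(np.float32); r=cv2.minAreaRect(Q); b=cv2.boxPoints(r)
    print(uv,"z",round(z,4),np.round(r[0],4),np.round(r[1],4),round(r[2],1),b.round(4).tolist()); return r,z
E
python3 - <<'E'
from h import *
import pickle
f=pickle.load(open("w3.pkl","rb"));P=cloud(f)
rect(f,P,(300,60),.110,.135)
m=(abs(P[...,2]-.144)<.004); v,u=np.nonzero(m); Q=P[m]
s=(Q[:,0]>.45)&(Q[:,1]>-.1)&(Q[:,1]<.2)&(v<120);r=cv2.minAreaRect(Q[s][:,:2].astype(np.float32)); print("rim",r,cv2.boxPoints(r).round(4).tolist())
rect(f,P,(135,55),.112,.128)
rect(f,P,(90,21),.10,.16)
rect(f,P,(325,178),.014,.026)
m=(P[...,2]>.006)&(P[...,2]<.014);m[:165]=0;m[200:]=0;m[:,:265]=0;m[:,308:]=0
Q=P[m]; r=cv2.fitLine(Q[:,:2].astype(np.float32),cv2.DIST_L2,0,.01,.01).ravel(); print("rod",r,np.degrees(np.arctan2(r[1],r[0])),Q[:,:2].min(0),Q[:,:2].max(0),np.median(Q[:,2]))
for n,uv in(("s4",(18,73)),("s5",(43,144))):
    try: print(n,[np.round(x,4) for x in hexa(f,P,uv)])
    except Exception as e: print(n,e)
E
```

```text
(300, 60) z 0.1249 [0.577  0.0348] [0.1014 0.1893] 2.7 [[0.5217999815940857, 0.12700000405311584], [0.5307999849319458, -0.06210000067949295], [0.632099986076355, -0.05730000138282776], [0.6230999827384949, 0.13179999589920044]]
rim ((0.5710186958312988, 0.06892238557338715), (0.10059549659490585, 0.2582895755767822), 2.763115167617798) [[0.5145999789237976, 0.19550000131130219], [0.5270000100135803, -0.0625], [0.6274999976158142, -0.0575999990105629], [0.6150000095367432, 0.20029999315738678]]
(135, 55) z 0.1199 [0.5773 0.1896] [0.0275 0.0535] 3.1 [[0.5620999932289124, 0.21549999713897705], [0.5649999976158142, 0.16210000216960907], [0.5924999713897705, 0.16359999775886536], [0.5896000266075134, 0.21699999272823334]]Traceback (most recent call last):
  File "<stdin>", line 8, in <module>
  File "h.py", line 41, in rect
    m=blob(f,P,uv,z0,z1); cs=max(cv2.findContours(m.astype(np.uint8),cv2.RETR_EXTERNAL,cv2.CHAIN_APPROX_NONE)[0],key=cv2.contourArea)
                                                  ^^^^^^^^
AttributeError: 'NoneType' object has no attribute 'astype'
```

```bash
python3 -m inch '[[0.97,0.32,0.3,0,0,0,0],[0.97,0.32,0.3,0,0,0,0],[0.97,0.32,0.3,0,0,0,0],[0.97,0.32,0.3,0,0,0,0],[0.97,0.32,0.3,0,0,0,0],[0.97,0.32,0.55,0,0,0,0],[0.97,0.32,0.84,0,0,0,0],[0.97,0.32,0.84,0,0,0,0],[0.97,0.32,0.84,0,0,0,0],[0.97,0.32,0.84,0,0,0,0]]'
python3 - <<'E'
from h import *
import pickle
f=pickle.load(open("w3.pkl","rb"));P=cloud(f)
rect(f,P,(325,178),.014,.026)
print("tabz",P[10:30:3,85:130:6,2].round(3).tolist()[3])
m=(P[...,2]>.006)&(P[...,2]<.014);m[:165]=0;m[200:]=0;m[:,:265]=0;m[:,308:]=0
Q=P[m]; r=cv2.fitLine(Q[:,:2].astype(np.float32),cv2.DIST_L2,0,.01,.01).ravel(); print("rod",r,np.degrees(np.arctan2(r[1],r[0])),Q[:,:2].min(0),Q[:,:2].max(0),np.median(Q[:,2]))
for n,uv in(("s4",(18,73)),("s5",(43,144))):
    try: print(n,[np.round(x,4) for x in hexa(f,P,uv)])
    except Exception as e: print(n,e)
E
```

```text
clock: 6.42
position: [0.647, -0.0059, 0.1589]
tool_rot: [-3.141, -0.003, -0.001]
force: [-0.1, 0.1, 0.1]
grip_width: 0.0245
finger_force: 64.6
(325, 178) z 0.0199 [ 0.4313 -0.01  ] [0.0213 0.0509] 11.7 [[0.4156999886035919, 0.012799999676644802], [0.4259999990463257, -0.03700000047683716], [0.44690001010894775, -0.03269999846816063], [0.436599999666214, 0.017100000753998756]]
tabz [0.001, 0.164, 0.164, 0.164, 0.163, 0.164, 0.162, 0.164]
rod [ 0.19513467 -0.9807764   0.42128372  0.04031885] -78.747406 [0.41351351 0.01274793] [0.43520876 0.06795679] 0.012734053917294902
s4 [array([0.5761, 0.3939]), np.float64(0.0332), np.float64(29.0), np.float64(0.0288), array([14.2031, 73.9375])]
s5 [array([0.4853, 0.3701]), np.float64(0.0333), np.float64(13.0), np.float64(0.0279), array([ 42.541 , 143.2787])]
```

```bash
python3 -m inch '[[0,0,0,0,0,0,0.45],[0,0,0,0,0,0,0.45],[0,0,0,0,0,0,0.45],[0,0,-0.2,0,0,0,0.45],[-0.4,0.6,-0.6,0,0,0,0.6],[-0.7,1,-0.6,0,0,0,0.6],[-0.7,1,-0.6,0,0,0,0.6],[-0.7,1,-0.6,0,0,0,0.6],[-0.7,1,-0.6,0,0,0,0.6]]'
python3 -m inch '[[-0.3,0.8,0,0,0,0,0.6],[-0.3,0.8,0,0,0,0,0.6],[-0.3,0.8,0,0,0,0,0.6],[-0.3,0.8,0,0,0,0,0.6],[-0.3,0.8,0,0,0,0,0.6]]'
cat > look.py <<'E'
from h import *
import pickle,sys
f=cam("wrist"); pickle.dump(f,open("wl.pkl","wb")); P=cloud(f)
R=[eval(a) for a in sys.argv[1:]]
for x,y in R:
    z=.0335
    uv=proj(f,[[x,y,z]])[0].astype(int)
    m=((P[...,2]>.022)&(P[...,2]<.045)).astype(np.uint8); n,l,s,c=cv2.connectedComponentsWithStats(m)
    k=[i for i in range(1,n) if s[i,4]>60]; d=[np.hypot(*(c[i]-uv)) for i in k]
    if k:
        i=k[int(np.argmin(d))]; v,u=np.nonzero(l==i); j=np.argmin(np.hypot(u-c[i][0],v-c[i][1]))
        r=hexa(f,P,(u[j],v[j])); print((x,y),"->",r[0].round(4),"z",r[1].round(4),"ang",r[2].round(),"tool yaw",(r[2]+60)%60-30 if False else ((r[2]+30+30)%60-30),"across",r[3].round(4),"px",r[4].round())
    else: print((x,y),"none",uv)
E
python3 look.py "(.5282,-.3415)" "(.4595,-.4218)" "(.5603,-.4285)"; python3 -c "
from h import *
to(.5282,-.3415,.15,-14)"
```

```text
clock: 7.55
position: [0.5039, -0.2096, 0.2777]
tool_rot: [3.14, -0.001, -0.006]
force: [-0.1, 1.0, -0.9]
grip_width: 0.0511
finger_force: 0.0
clock: 8.18
position: [0.4464, -0.3649, 0.2761]
tool_rot: [-3.141, -0.0, 0.0]
force: [-0.0, -0.1, -0.4]
grip_width: 0.0514
finger_force: 0.0
(0.5282, -0.3415) -> [ 0.5285 -0.3421] z 0.0332 ang 14.0 tool yaw -16.0 across 0.0257 px [256. 100.]
(0.4595, -0.4218) -> [ 0.4591 -0.4214] z 0.0333 ang 15.0 tool yaw -15.0 across 0.0264 px [325. 163.]
(0.5603, -0.4285) -> [ 0.5604 -0.4286] z 0.0382 ang 51.0 tool yaw 21.0 across 0.0341 px [336.  70.]
shift [ 0.408 -0.114  0.631] turn [-0.    -0.     0.156]
```

```bash
python3 -m inch '[[0.41,-0.115,0.3,0,0,0.17,0.6],[0.41,-0.115,0.63,0,0,0.17,0.6],[0.41,-0.115,0.63,0,0,0.17,0.6],[0.41,-0.115,0.63,0,0,0.17,0.6]]' | head -2
python3 -m inch '[[0,0,0.3,0,0,0,0.6],[0,0,0.61,0,0,0,0.6],[0,0,0.61,0,0,0,0.6],[0,0,0.61,0,0,0,0.6],[0,0,0.61,0,0,0,0],[0,0,0.61,0,0,0,0],[0,0,0.61,0,0,0,0],[0,0,0.61,0,0,0,0]]'
python3 -m inch '[[0,0,-0.3,0,0,0,0],[0,0,-0.6,0,0,0,0],[0,0,-1,0,0,-0.17,0],[0,0,-1,0,0,-0.17,0],[0,0,-1,0,0,-0.17,0],[0,0,-1,0,0,-0.17,0]]'
python3 -c "
from h import *
to(.6415,.0825,.2,0)"
```

```text
clock: 8.72
position: [0.5282, -0.3402, 0.1482]
clock: 9.72
position: [0.5292, -0.3434, 0.0313]
tool_rot: [3.141, -0.004, -0.267]
force: [-3.6, 2.4, 22.2]
grip_width: 0.0245
finger_force: 58.1
clock: 10.48
position: [0.5274, -0.3425, 0.2276]
tool_rot: [-3.141, 0.001, -0.002]
force: [-0.3, -0.8, -2.4]
grip_width: 0.0248
finger_force: 60.8
shift [ 0.566 -2.126  0.138] turn [-0.     0.001 -0.001]
```

```bash
python3 -m inch '[[0.3,-1,0,0,0,0,0],[0.3,-1,0,0,0,0,0],[0.3,-1,0,0,0,0,0],[0.3,-1,0,0,0,0,0]]' | head -2
python3 -m inch '[[0.265,-1,0,0,0,0,0],[0.265,-1,0,0,0,0,0],[0.265,-1,0,0,0,0,0],[0.265,-1,0,0,0,0,0]]' | head -2
python3 -m inch '[[0,-0.125,0,0,0,0,0],[0,-0.125,0.1,0,0,0,0],[0,-0.125,0.25,0,0,0,0],[0,-0.125,0.38,0,0,0,0],[0,-0.125,0.38,0,0,0,0],[0,-0.125,0.38,0,0,0,0]]'
```

```text
clock: 10.98
position: [0.5884, -0.1381, 0.227]
clock: 11.48
position: [0.6408, 0.0615, 0.2269]
clock: 12.22
position: [0.6413, 0.0817, 0.1529]
tool_rot: [3.141, -0.0, -0.001]
force: [-0.2, 0.4, -1.2]
grip_width: 0.0247
finger_force: 60.7
```

```bash
python3 -m inch '[[0,0,0,0,0,0,0.45],[0,0,0,0,0,0,0.45],[0,0,0,0,0,0,0.45],[0,0,-0.25,0,0,0,0.45],[0,0.3,-0.5,0,0,0,0.45],[0,0.6,-0.5,0,0,0,0.6],[0,0.6,-0.5,0,0,0,0.6]]' | head -2
python3 -m inch '[[-0.4,1,0,0,0,0,0.6],[-0.4,1,0,0,0,0,0.6],[-0.4,1,0,0,0,0,0.6],[-0.4,1,0,0,0,0,0.6]]' | head -2
python3 -m inch '[[-0.5,0.9,0,0,0,0.17,0.6],[-0.5,0.9,0,0,0,0.17,0.6],[-0.5,0.9,0,0,0,0.17,0.6],[-0.5,0.9,0,0,0,0.17,0.6],[-0.5,0.9,0,0,0,0.17,0.6]]' | head -2
python3 look.py  "(.4595,-.4218)" "(.5603,-.4285)"; python3 -c "
from h import *
to(.4591,-.4214,.15,-15)"
```

```text
clock: 13.1
position: [0.641, -0.0429, 0.2535]
clock: 13.6
position: [0.5592, -0.2409, 0.2523]
clock: 14.22
position: [0.4605, -0.4181, 0.2521]
(0.4595, -0.4218) -> [ 0.4595 -0.4218] z 0.0332 ang 14.0 tool yaw -16.0 across 0.0255 px [279. 178.]
(0.5603, -0.4285) -> [ 0.5605 -0.429 ] z 0.0383 ang 51.0 tool yaw 21.0 across 0.0341 px [260.  82.]
shift [-0.005  0.026  0.511] turn [-0.     0.    -0.003]
```

```bash
python3 -m inch '[[0,0.02,0.3,0,0,0,0.6],[0,0.02,0.6,0,0,0,0.6],[0,0.02,0.9,0,0,0,0.6],[0,0.02,0.9,0,0,0,0.6]]' | head -2
python3 -m inch '[[0,0,0.22,0,0,0,0.6],[0,0,0.22,0,0,0,0.6],[0,0,0.22,0,0,0,0],[0,0,0.22,0,0,0,0],[0,0,0.22,0,0,0,0],[0,0,0.22,0,0,0,0]]'
python3 -m inch '[[0,0,-0.3,0,0,0,0],[0,0,-0.6,0,0,0,0],[0,0,-1,0,0,-0.17,0],[0,0,-1,0,0,-0.17,0],[0,0,-1,0,0,-0.17,0],[0,0,-1,0,0,-0.17,0]]'
python3 -c "
from h import *
to(.5659,-.0111,.144,0)"
```

```text
clock: 14.78
position: [0.4593, -0.4181, 0.0689]
clock: 15.52
position: [0.4611, -0.4221, 0.0313]
tool_rot: [3.141, -0.003, -0.267]
force: [-0.5, 2.5, 13.7]
grip_width: 0.0245
finger_force: 58.6
clock: 16.27
position: [0.4594, -0.4212, 0.2279]
tool_rot: [-3.141, 0.001, -0.002]
force: [-0.2, -0.6, -2.6]
grip_width: 0.0247
finger_force: 60.3
shift [ 0.528 -2.052  0.42 ] turn [-0.     0.    -0.001]
```

Release, then return for the big one at (0.5605,-0.429), yaw 21.

```bash
python3 -m inch '[[0.3,-1,0,0,0,0,0],[0.3,-1,0,0,0,0,0],[0.3,-1,0,0,0,0,0],[0.3,-1,0,0,0,0,0]]' | head -2
python3 -m inch '[[0.23,-1,0,0,0,0,0],[0.23,-1,0,0,0,0,0],[0.23,-1,0,0,0,0,0],[0.23,-1,0,0,0,0,0]]' | head -2
python3 -m inch '[[0,-0.05,0,0,0,0,0],[0,-0.05,0.1,0,0,0,0],[0,-0.05,0.25,0,0,0,0],[0,-0.05,0.42,0,0,0,0],[0,-0.05,0.42,0,0,0,0],[0,-0.05,0.42,0,0,0,0]]'
python3 -m inch '[[0,0,0,0,0,0,0.45],[0,0,0,0,0,0,0.45],[0,0,0,0,0,0,0.45],[0,0,-0.25,0,0,0,0.45],[0,0.2,-0.5,0,0,0,0.45],[0,0.3,-0.6,0,0,0,0.7],[0,0.3,-0.6,0,0,0,0.7]]' | head -2
python3 -m inch '[[0,0.9,0,0,0,0,0.7],[0,0.9,0,0,0,0,0.7],[0,0.9,0,0,0,0,0.7],[0,0.9,0,0,0,0,0.7]]' | head -2
python3 -m inch '[[-0.1,0.9,0,0,0,-0.23,0.7],[-0.1,0.9,0,0,0,-0.23,0.7],[-0.1,0.9,0,0,0,-0.23,0.7],[-0.1,0.9,0,0,0,-0.23,0.7],[-0.1,0.9,0,0,0,-0.23,0.7]]' | head -2
python3 look.py  "(.5603,-.4285)"; python3 -c "
from h import *
to(.5605,-.429,.08,21)"
```

```text
clock: 16.77
position: [0.5205, -0.2172, 0.2272]
clock: 17.27
position: [0.5658, -0.017, 0.2272]
clock: 18.02
position: [0.5662, -0.0123, 0.1452]
tool_rot: [3.141, -0.001, -0.002]
force: [-0.1, -0.4, -1.0]
grip_width: 0.0246
finger_force: 60.4
clock: 18.9
position: [0.5664, -0.0733, 0.266]
clock: 19.4
position: [0.5647, -0.2552, 0.2628]
clock: 20.02
position: [0.5465, -0.4298, 0.2633]
(0.5603, -0.4285) -> [ 0.5603 -0.4286] z 0.0383 ang 51.0 tool yaw 21.0 across 0.0341 px [280. 165.]
shift [0.065 0.024 0.918] turn [-0.001 -0.    -0.002]
```

```bash
python3 -m inch '[[0.065,0.025,0.3,0,0,0,0.7],[0.065,0.025,0.6,0,0,0,0.7],[0.065,0.025,0.9,0,0,0,0.7],[0.065,0.025,0.9,0,0,0,0.7]]' | head -2
python3 -m inch '[[0,0,0.27,0,0,0,0.7],[0,0,0.27,0,0,0,0.7],[0,0,0.27,0,0,0,0],[0,0,0.27,0,0,0,0],[0,0,0.27,0,0,0,0],[0,0,0.27,0,0,0,0]]' 80
python3 -m inch '[[0,0,-0.3,0,0,0,0],[0,0,-0.6,0,0,0,0],[0,0,-1,0,0,0.23,0],[0,0,-1,0,0,0.23,0],[0,0,-1,0,0,0.23,0],[0,0,-1,0,0,0.23,0]]'
python3 -c "
from h import *
to(.5616,.0787,.138,0)"
```

```text
clock: 20.58
position: [0.5586, -0.4284, 0.0804]
clock: 21.32
position: [0.5613, -0.4321, 0.0341]
tool_rot: [3.139, -0.003, 0.361]
force: [-3.1, 4.5, 14.4]
grip_width: 0.0325
finger_force: 79.6
clock: 22.08
position: [0.5594, -0.4312, 0.2298]
tool_rot: [-3.141, 0.001, 0.004]
force: [0.0, 0.1, -3.6]
grip_width: 0.0322
finger_force: 81.1
shift [ 0.022 -2.549  0.461] turn [-0.     0.     0.003]
```

Then after release, head on towards the left for s4 (0.5761,0.3939), passing over the bracket high.

```bash
python3 -m inch '[[0,-1,0,0,0,0,0],[0,-1,0,0,0,0,0],[0,-1,0,0,0,0,0],[0,-1,0,0,0,0,0]]' | head -2
python3 -m inch '[[0.02,-1,0,0,0,0,0],[0.02,-1,0,0,0,0,0],[0.02,-1,0,0,0,0,0],[0.02,-1,0,0,0,0,0]]' | head -2
python3 -m inch '[[0,-0.55,0,0,0,0,0],[0,-0.55,0,0,0,0,0],[0,-0.55,0.2,0,0,0,0],[0,-0.55,0.46,0,0,0,0],[0,-0.55,0.46,0,0,0,0],[0,-0.55,0.46,0,0,0,0],[0,-0.55,0.46,0,0,0,0]]'
python3 -m inch '[[0,0,0,0,0,0,0.55],[0,0,0,0,0,0,0.55],[0,0,0,0,0,0,0.55],[0,0,-0.25,0,0,0,0.55],[0,0,-0.5,0,0,0,0.55],[0,-0.2,-0.6,0,0,0,0.6],[-0.1,-0.6,-0.6,0,0,0,0.6],[-0.1,-0.8,-0.6,0,0,0,0.6],[-0.1,-0.8,-0.6,0,0,0,0.6]]' | head -2
python3 -m inch '[[-0.1,-0.75,0,0,0,0,0.6],[-0.1,-0.75,0,0,0,0,0.6],[-0.1,-0.75,0,0,0,0,0.6],[-0.1,-0.75,0,0,0,0,0.6]]' | head -2
python3 look.py  "(.5761,.3939)" "(.4853,.3701)"; python3 -c "
from h import *
to(.5761,.3939,.1,0)
save(cam('top'),'t2.png')"
```

```text
clock: 22.58
position: [0.5598, -0.2268, 0.2295]
clock: 23.08
position: [0.5635, -0.0274, 0.2296]
clock: 23.95
position: [0.5648, 0.0782, 0.1401]
tool_rot: [-3.141, -0.002, -0.0]
force: [0.5, -0.2, -1.7]
grip_width: 0.0323
finger_force: 82.8
clock: 25.08
position: [0.5424, 0.2435, 0.2583]
clock: 25.58
position: [0.5233, 0.3897, 0.2579]
(0.5761, 0.3939) -> [0.5767 0.3955] z 0.0333 ang 30.0 tool yaw 0.0 across 0.0255 px [271. 128.]
(0.4853, 0.3701) -> [0.4862 0.3723] z 0.0329 ang 14.0 tool yaw -16.0 across 0.0266 px [291. 208.]
shift [ 0.26 -0.03  0.79] turn [0.001 0.    0.   ]
```

```bash
python3 -m inch '[[0.265,-0.03,0.3,0,0,0,0.6],[0.265,-0.03,0.6,0,0,0,0.6],[0.265,-0.03,0.8,0,0,0,0.6],[0.265,-0.03,0.8,0,0,0,0.6]]' | head -2
python3 -m inch '[[0,0,0.35,0,0,0,0.6],[0,0,0.35,0,0,0,0.6],[0,0,0.35,0,0,0,0],[0,0,0.35,0,0,0,0],[0,0,0.35,0,0,0,0],[0,0,0.35,0,0,0,0]]' 60
python3 -m inch '[[0,0,-0.3,0,0,0,0],[0,0,-0.6,0,0,0,0],[0,0,-1,0,0,0,0],[0,0,-1,0,0,0,0],[0,0,-1,0,0,0,0]]'
python3 - <<'E'
from h import *
f=cam("top");P=cloud(f)
to(.6037,.0357,.122,0)
for uv in((286,196),):
    pass
uv=proj(f,[[.6037-.03,.0357,.09]])[0].astype(int); print("pan floor z",np.median(P[uv[1]-2:uv[1]+3,uv[0]-2:uv[0]+3,2]))
save(f,"t2.png"); cv2.imwrite("pics/t2c.png",cv2.resize(f["img"][125:275,180:330,::-1],None,fx=4,fy=4,interpolation=cv2.INTER_CUBIC))
E
```

```text
clock: 26.18
position: [0.5761, 0.3913, 0.0951]
clock: 26.92
position: [0.5785, 0.3952, 0.0318]
tool_rot: [-3.139, -0.003, -0.001]
force: [-1.3, -1.4, 9.8]
grip_width: 0.0243
finger_force: 60.1
clock: 27.55
position: [0.5774, 0.3946, 0.2307]
tool_rot: [-3.14, -0.003, -0.0]
force: [0.5, 0.3, -2.3]
grip_width: 0.0244
finger_force: 59.8
shift [0.135 1.792 0.532] turn [-0. -0. -0.]
pan floor z 0.08898010417056179
```

View pics/t2c.png

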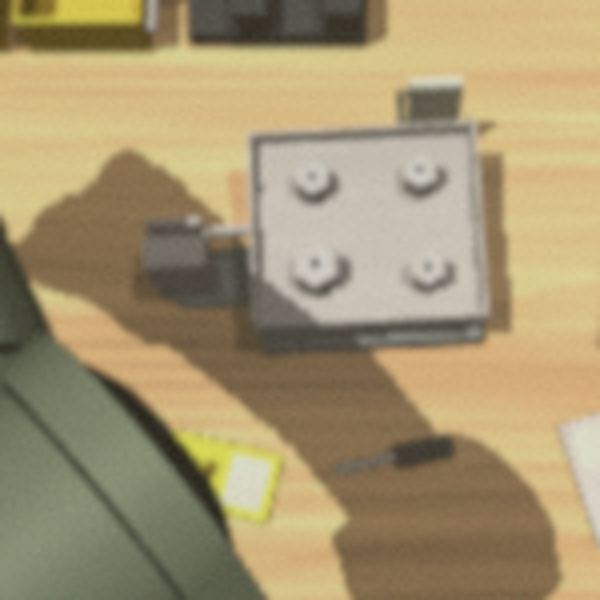

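The crop shows the pan at about (365,225) with three small blanks and the big one standing inside it, the floor sunk 36 mm. The pin is untouched at (395,460).

```bash
python3 -m inch '[[0.135,1,0,0,0,0,0],[0.135,1,0,0,0,0,0],[0.135,1,0,0,0,0,0],[0.135,1,0,0,0,0,0]]' | head -2
python3 -m inch '[[0,0.79,0,0,0,0,0],[0,0.79,0,0,0,0,0],[0,0.79,0,0,0,0,0],[0,0.79,0,0,0,0,0],[0,0.79,0.25,0,0,0,0],[0,0.79,0.53,0,0,0,0],[0,0.79,0.53,0,0,0,0],[0,0.79,0.53,0,0,0,0]]'
python3 -m inch '[[0,0,0,0,0,0,0.45],[0,0,0,0,0,0,0.45],[0,0,0,0,0,0,0.45],[0,0,-0.3,0,0,0,0.45],[0,0,-0.6,0,0,0,0.45],[-0.4,0,-0.8,0,0,0,0.6],[-0.8,0,-0.8,0,0,0,0.6],[-0.8,0,-0.8,0,0,0,0.6],[-0.8,0,-0.8,0,0,0,0.6],[-0.8,0,-0.8,0,0,0,0.6],[-0.8,0,-0.8,0,0,0,0.6],[-0.8,0,-0.8,0,0,0,0.6]]'
python3 - <<'E'
from h import *
import pickle
f=cam("wrist");P=cloud(f);save(f,"w4.png");pickle.dump(f,open("w4.pkl","wb"))
m=(abs(P[...,2]-.081)<.008)&(P[...,0]>.54)&(P[...,0]<.64)&(P[...,1]>-.04)&(P[...,1]<.11); print("floor",np.median(P[m][:,2]),m.sum())
E
```

```text
clock: 28.1
position: [0.6041, 0.189, 0.2266]
clock: 29.1
position: [0.6043, 0.0373, 0.1235]
tool_rot: [-3.141, -0.0, 0.001]
force: [-0.9, -0.3, -0.8]
grip_width: 0.0244
finger_force: 61.4
clock: 30.6
position: [0.4442, 0.0364, 0.282]
tool_rot: [-3.142, 0.001, -0.0]
force: [-0.1, -0.1, -1.1]
grip_width: 0.051
finger_force: 0.0
floor 0.0811818519782532 10142
```

View pics/w4.png

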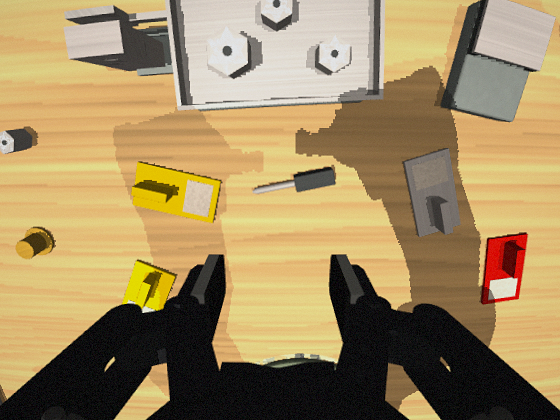

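The fifth blank stands centred (276,8) with the floor 44 mm down, so the load is right. The pin is at (295,182) and the bracket top at (95,40).

Run:
```python
from h import *
import pickle
f=pickle.load(open("w4.pkl","rb"));P=cloud(f)
r,z=rect(f,P,(315,179),.014,.026)
rect(f,P,(95,42),.112,.128)
m=(P[...,2]>.006)&(P[...,2]<.016);m[:165]=0;m[200:]=0;m[:,:250]=0;m[:,288:]=0
Q=P[m];l=cv2.fitLine(Q[:,:2].astype(np.float32),cv2.DIST_L2,0,.01,.01).ravel();print("rod",l,np.degrees(np.arctan2(-l[1],-l[0])),Q[:,:2].min(0),Q[:,:2].max(0))
a=np.radians(101.5)
to(*r[0],.12,101.5)
print(bot.observe()["qpos"].round(2))
rect(f,P,(425,170),.003,.012)
```

```text
(315, 179) z 0.0199 [ 0.4314 -0.0104] [0.0212 0.05  ] 12.4 [[0.4156000018119812, 0.011699999682605267], [0.42640000581741333, -0.03709999844431877], [0.4471000134944916, -0.032499998807907104], [0.43639999628067017, 0.016300000250339508]]
(95, 42) z 0.1199 [0.5771 0.1889] [0.0279 0.0544] 2.9 [[0.5618000030517578, 0.21539999544620514], [0.5645999908447266, 0.16099999845027924], [0.5924999713897705, 0.16249999403953552], [0.5896999835968018, 0.2168000042438507]]
rod [ 0.20930241 -0.977851    0.4206434   0.04414158] 102.081474 [0.41275763 0.02261932] [0.42744097 0.06736981]
shift [-0.063  0.234  0.81 ] turn [-0.     0.    -1.128]
[-0.03  0.2  -0.21  2.    0.05  0.95 -1.84]
(425, 170) z 0.0058 [ 0.4107 -0.171 ] [0.1107 0.0612] 18.3 [[0.34850001335144043, -0.15929999947547913], [0.3677999973297119, -0.2175000011920929], [0.47290000319480896, -0.1826000064611435], [0.4535999894142151, -0.12449999898672104]]
```

```bash
python3 -m inch '[[-0.06,0.23,0.2,0,0,-1,0.5],[-0.06,0.23,0.4,0,0,-1,0.5],[-0.06,0.23,0.6,0,0,-1,0.5],[-0.06,0.23,0.8,0,0,-1,0.5],[-0.06,0.23,0.8,0,0,-1,0.5],[-0.06,0.23,0.8,0,0,-1,0.5],[-0.06,0.23,0.8,0,0,-1,0.5],[-0.06,0.23,0.8,0,0,-1,0.5],[-0.06,0.23,0.8,0,0,-1,0.5],[-0.06,0.23,0.8,0,0,-1,0.5]]' | head -3
python3 -m inch '[[0,0,0,0,0,-0.13,0.5],[0,0,0,0,0,-0.13,0.5],[0,0,0,0,0,-0.13,0.5]]' | head -3
python3 - <<'E'
from h import *
import pickle
f=cam("wrist");P=cloud(f);pickle.dump(f,open("w5.pkl","wb"))
uv=proj(f,[[.4314,-.0104,.02]])[0].astype(int); print(uv)
r,z=rect(f,P,tuple(uv),.014,.026)
to(.4314,-.0104,.022,102.2)
E
```

```text
clock: 31.9
position: [0.432, -0.0097, 0.1221]
tool_rot: [-3.141, -0.0, 1.569]
clock: 32.28
position: [0.4319, -0.0096, 0.1222]
tool_rot: [-3.142, -0.0, 1.77]
[276 212]
(np.int64(276), np.int64(212)) z 0.0196 [ 0.4301 -0.01  ] [0.0193 0.0507] 12.0 [[0.4153999984264374, 0.012799999676644802], [0.42590001225471497, -0.03689999878406525], [0.4447999894618988, -0.03280000016093254], [0.4343000054359436, 0.01679999940097332]]
shift [-0.003 -0.003  0.501] turn [-0.    -0.    -0.008]
```

```bash
python3 -m inch '[[0,0,0.25,0,0,0,0.5],[0,0,0.5,0,0,0,0.5],[0,0,0.5,0,0,0,0.5],[0,0,0.5,0,0,0,0],[0,0,0.5,0,0,0,0],[0,0,0.5,0,0,0,0],[0,0,0.5,0,0,0,0]]' 80
python3 -m inch '[[0,0,-0.3,0,0,0,0],[0,0,-0.6,0,0,0,0],[0,0,-0.9,0,0,0,0],[0,0,-0.9,0,0,0,0]]'
python3 -m inch '[[-0.2,0.05,0,0,0,1,0],[-0.2,0.05,0,0,0,1,0],[-0.2,0.05,0,0,0,1,0],[-0.2,0.05,0,0,0,1,0],[-0.2,0.05,0,0,0,1,0],[-0.2,0.05,0,0,0,1,0],[-0.2,0.05,0,0,0,1,0],[-0.2,0.05,0,0,0,1,0],[-0.2,0.05,0,0,0,1,0],[-0.2,0.05,0,0,0,1,0]]'
python3 -c "
from h import *
to(.45,.1885,.2,2.8); print(bot.observe()['qpos'].round(2))"
```

```text
clock: 33.2
position: [0.4328, -0.0097, 0.0242]
tool_rot: [3.139, 0.001, 1.774]
force: [-2.8, 2.3, 14.1]
grip_width: 0.0176
finger_force: 80.0
clock: 33.7
position: [0.4336, -0.01, 0.2073]
tool_rot: [3.134, 0.003, 1.773]
force: [-0.3, -0.1, -2.2]
grip_width: 0.0176
finger_force: 78.8
clock: 34.95
position: [0.4496, -0.0467, 0.2029]
tool_rot: [3.141, -0.001, 0.204]
force: [0.1, 0.1, -1.1]
grip_width: 0.0177
finger_force: 78.8
shift [ 0.241 -1.151  0.014] turn [ 0.    -0.     0.099]
[ 0.22  0.33 -0.31  2.07  0.14  0.76 -1.54]
```

```bash
python3 -m inch '[[0.1,-1,0,0,0,0.1,0],[0.1,-1,0,0,0,0.1,0],[0.1,-1,0,0,0,0.1,0],[0.1,-1,0,0,0,0.1,0],[0.1,-1,0,0,0,0.1,0]]' | head -3
python3 -c "
from h import *
to(.44,.1885,.2,2.8)"
```

```text
clock: 35.58
position: [0.4285, 0.1543, 0.2026]
tool_rot: [-3.141, -0.0, 0.051]
shift [ 0.066 -0.168  0.013] turn [-0.    -0.     0.001]
```

```bash
python3 -m inch '[[0.065,-0.17,0,0,0,0,0],[0.065,-0.17,0,0,0,0,0],[0.065,-0.17,0,0,0,0,0],[0.065,-0.17,0,0,0,0,0]]' | head -3
python3 - <<'E'
from h import *
import pickle
f=cam("wrist");save(f,"w6.png");pickle.dump(f,open("w6.pkl","wb"));P=cloud(f)
uv=proj(f,[[.577,.189,.12],[.44,.1885,.2],[.52,.192,.19]]);print(uv)
E
```

```text
clock: 36.08
position: [0.4403, 0.1865, 0.2023]
tool_rot: [3.141, 0.0, 0.046]
[[2.81392438e+02 1.42876489e-01]
 [2.69730353e+02 2.82899956e+02]
 [2.69469070e+02 9.81690405e+01]]
```

View pics/w6.png

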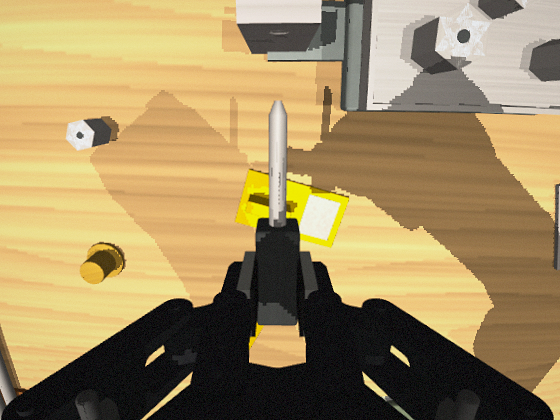

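The picture shows the rod from (278,222) to its tip (278,102), straight in line with the bracket face (236–322, 22–52). The hole is a sliver near (278,33).

Run:
```python
from h import *
import pickle
f=pickle.load(open("w6.pkl","rb"));P=cloud(f)
m=(P[...,2]>.165)&(P[...,2]<.25);m[215:]=0;m[:,:262]=0;m[:,295:]=0
Q=P[m]; 
# rod: per-row centre
v,u=np.nonzero(m)
rows=[r for r in range(v.min()+12,v.max()-4,8)]
C=np.array([[ (u[v==r].min()+u[v==r].max())/2,r] for r in rows]); Z=[P[r,int(round(c)),2] for c,r in C]
print("top z",np.round(Z,4),v.min())
zax=np.median(Z)-.004
W=np.array([onz(f,c,z-.004)[0] for c,z in zip(C,Z)])
l=np.polyfit(W[:,0],W[:,1],1);k=np.polyfit(W[:,0],W[:,2],1);print("y slope(yaw deg)",np.degrees(np.arctan(l[0])),"pitch slope",np.degrees(np.arctan(k[0])),"y at x=.52",np.polyval(l,.52),"z at .52",np.polyval(k,.52), "tip", P[v.min()+1,int(u[v==v.min()].mean())])
# bracket top: edges
m=blob(f,P,(278,12),.112,.128); v,u=np.nonzero(m)
for r in (4,10,16,20):
    a,b=u[v==r].min(),u[v==r].max(); print("row",r,onz(f,[[a-.5,r],[b+.5,r]],.12).round(4).tolist())
for c in (250,278,310): print("front edge",onz(f,[[c,v[u==c].max()+.5]],.12).round(4))
g=cv2.cvtColor(f["img"],cv2.COLOR_RGB2GRAY); print(g[26:46:2,266:294:2])
print(bot.observe()["position"])
```

```text
Traceback (most recent call last):
IndexError: only integers, slices (`:`), ellipsis (`...`), numpy.newaxis (`None`) and integer or boolean arrays are valid indices
```

```bash
cat > pinm.py <<'E'
from h import *
import pickle,sys
f=pickle.load(open(sys.argv[1],"rb"));P=cloud(f)
v0=int(sys.argv[2])
m=(P[...,2]>float(sys.argv[3]))&(P[...,2]<.25);m[215:]=0;m[:v0]=0;m[:,:255]=0;m[:,300:]=0
v,u=np.nonzero(m)
C=np.array([[(u[v==r].min()+u[v==r].max())/2.,r] for r in range(v.min()+12,v.max()-4,8)]); Z=np.array([P[int(r),int(round(c)),2] for c,r in C])
W=np.array([onz(f,[c],z-.004)[0] for c,z in zip(C,Z)])
l=np.polyfit(W[:,0],W[:,1],1);k=np.polyfit(W[:,0],W[:,2],1)
print("yaw deg",np.degrees(np.arctan(l[0])),"pitch slope",np.degrees(np.arctan(k[0])),"y,z at x=.52",np.polyval(l,.52),np.polyval(k,.52),"tip",P[v.min()+1,int(u[v==v.min()].mean())],"rms",np.std(W[:,2]-np.polyval(k,W[:,0])))
m=blob(f,P,(278,12),.112,.128)
if m is not None:
    v,u=np.nonzero(m)
    for r in (4,10,16,20):
        a,b=u[v==r].min(),u[v==r].max(); print("row",r,onz(f,[[a-.5,r],[b+.5,r]],.12)[:,:2].round(4).tolist())
    for c in (250,278,310): print("front edge",onz(f,[[c,v[u==c].max()+.5]],.12).round(4))
print(bot.observe()["position"],bot.observe()["tool_rot"])
E
python3 pinm.py w6.pkl 60 .165
python3 - <<'E'
import cv2
g=cv2.imread("pics/w6.png",0); print(g[26:48:2,262:298:3])
E
```

```text
yaw deg 2.025201510647193 pitch slope -0.9102005995611316 y,z at x=.52 0.18863318492300413 0.18749545443579227 tip [0.51901721 0.18885631 0.19016685] rms 0.0005266219133209173
row 4 [[0.5738, 0.2156], [0.5762, 0.1655]]
row 10 [[0.5706, 0.2156], [0.5729, 0.1659]]
row 16 [[0.5673, 0.2149], [0.5696, 0.1656]]
row 20 [[0.5651, 0.2149], [0.5674, 0.1655]]
front edge [[0.5624 0.2068 0.12  ]]
front edge [[0.5631 0.1903 0.12  ]]
front edge [[0.564  0.1715 0.12  ]]
[0.44026532 0.18670188 0.2023737 ] [3.14128102e+00 1.94791814e-05 4.58232684e-02]
[[ 70  65  68  68  69  66  68  66  68  67  68  73]
 [ 69  67  67  65  65  68  71  63  70  69  69  67]
 [ 70  66  70  76  77  81  77  74  65  65  72  71]
 [ 72  69  67 110  83  89  94  90  88  73  66  69]
 [ 68  70  68  73  92 101  92  88  65  67  70  68]
 [ 71  71  69  70  67  59  52  57  62  70  73  69]
 [ 72  72  70  72  71  68  74  71  74  70  70  69]
 [ 58  58  63  59  69  71  71  72  68  68  68  72]
 [ 67  71  69  64  61  71  66  72  70  68  69  65]
 [ 66  70  68  68  68  69  70  74  70  70  66  73]
 [ 68  70  64  71  68  71  71  70  67  74  71  72]]
```

```bash
python3 - <<'E'
from h import *
import pickle
f=pickle.load(open("w6.pkl","rb"))
n=np.array([np.cos(.0475),np.sin(.0475),0]);p=np.array([.5632,.1902,.095])
c,d=ray(f,[[278.5,33],[278.5,29],[278.5,37],[270,32],[287,32]]); print((c+d*((p-c)@n/(d@n))[:,None]).round(4))
print(proj(f,[[.5632,.1902,.095]]))
E
python3 -m inch '[[0.01,0,0.46,0,0.01,-0.008,0],[0.01,0,0.46,0,0.01,-0.008,0],[0.01,0,0.46,0,0.01,-0.008,0],[0.01,0,0.46,0,0.01,-0.008,0],[0.01,0,0.46,0,0.01,-0.008,0]]'
python3 - <<'E'
from h import *
import pickle
f=cam("wrist");pickle.dump(f,open("w7.pkl","wb"))
E
python3 pinm.py w7.pkl 45 .07
```

```text
[[0.5632 0.1899 0.0985]
 [0.5632 0.19   0.1102]
 [0.5632 0.1899 0.0855]
 [0.563  0.1954 0.1016]
 [0.5635 0.1845 0.1016]]
[[278.08003128  34.12959191]]
clock: 36.75
position: [0.443, 0.188, 0.1117]
tool_rot: [-3.141, -0.018, 0.059]
force: [-0.3, -0.1, -0.6]
grip_width: 0.0177
finger_force: 78.8Traceback (most recent call last):
  File "pinm.py", line 7, in <module>
    C=np.array([[(u[v==r].min()+u[v==r].max())/2.,r] for r in range(v.min()+12,v.max()-4,8)]); Z=np.array([P[int(r),int(round(c)),2] for c,r in C])
                  ~~~~~~~~~~~^^
    return umr_minimum(a, axis, None, out, keepdims, initial, where)
ValueError: zero-size array to reduction operation minimum which has no identity
```

```bash
python3 pinm.py w7.pkl 98 .07 | head -1; python3 -c "
from h import *
import pickle
f=pickle.load(open('w7.pkl','rb'));P=cloud(f)
print(P[60:215:12,278].round(4).tolist()); print(bot.observe()['position'],bot.observe()['tool_rot'])"
```

```text
yaw deg 2.77637664065999 pitch slope 1.1881532690346606 y,z at x=.52 0.19098775114296115 0.09841452319441754 tip [0.52185213 0.19183746 0.10009992] rms 0.0005512573381150525
[[0.5523, 0.1927, 0.0001], [0.5444, 0.1922, -0.0001], [0.5364, 0.1917, -0.0003], [0.5282, 0.1912, 0.0006], [0.5191, 0.1908, 0.0999], [0.5143, 0.1906, 0.1016], [0.5095, 0.1903, 0.1029], [0.5044, 0.19, 0.1015], [0.4993, 0.1896, 0.1017], [0.4944, 0.1893, 0.1027], [0.4888, 0.189, 0.1013], [0.4835, 0.1887, 0.1014], [0.4779, 0.1883, 0.101]]
[0.44285219 0.18793091 0.11149674] [-3.14103172 -0.01758379  0.05902384]
```

```bash
python3 -m inch '[[0,0.014,0.012,0,0,0,0],[0,0.014,0.012,0,0,0,0],[0,0.014,0.012,0,0,0,0],[0,0.014,0.012,0,0,0,0]]' | head -3
python3 - <<'E'
from h import *
import pickle
f=cam("wrist");pickle.dump(f,open("w7.pkl","wb"));P=cloud(f);print(P[108:215:8,278,2].round(4).tolist())
E
python3 pinm.py w7.pkl 98 .07 | head -1
```

```text
clock: 37.3
position: [0.4424, 0.1851, 0.1079]
tool_rot: [3.142, -0.016, 0.059]
[0.0966, 0.0986, 0.0972, 0.0981, 0.0979, 0.0986, 0.0986, 0.0975, 0.0989, 0.0983, 0.2346, 0.0989, 0.0978, 0.097]
yaw deg 2.9171675952269394 pitch slope -1.283194147882564 y,z at x=.52 0.1881031623275482 0.09347063789354801 tip [0.52128902 0.18937911 0.09624475] rms 0.0008517086348707621
```

```bash
python3 -m inch '[[0.1,0.001,-0.001,0,0,0,0],[0.2,0.002,0,0,0,0,0],[0.25,0.003,0.001,0,0,0,0],[0.27,0.003,0.002,0,0,0,0],[0.29,0.003,0.002,0,0,0,0],[0.29,0.003,0.002,0,0,0,0]]'
```

```text
clock: 38.1
position: [0.5002, 0.1879, 0.1084]
tool_rot: [3.141, -0.016, 0.06]
force: [-0.2, 0.6, -0.7]
grip_width: 0.0174
finger_force: 78.8
```

```bash
python3 -m inch '[[0.05,0.001,0.001,0,0,0,0],[0.1,0.001,0.002,0,0,0,0],[0.14,0.002,0.002,0,0,0,0],[0.16,0.002,0.003,0,0,0,0],[0.175,0.002,0.003,0,0,0,0],[0.175,0.002,0.003,0,0,0,0]]'
```

```text
clock: 38.85
position: [0.5353, 0.1895, 0.1084]
tool_rot: [3.141, -0.016, 0.059]
force: [-0.2, 0.8, -1.6]
grip_width: 0.0176
finger_force: 78.8
```

```bash
python3 -m inch '[[0.01,0,0,0,0,0,0],[0.02,0,0,0,0,0,0],[0.03,0,0,0,0,0,0],[0.03,0,0,0,0,0,0]]' | grep -v rot
python3 -c "
from h import *
f=cam('top');save(f,'t3.png');P=cloud(f)
uv=proj(f,[[.5737,.0357,.08]])[0].astype(int);print(P[uv[1]-2:uv[1]+3,uv[0],2])"
```

```text
clock: 39.35
position: [0.5404, 0.1899, 0.1083]
force: [-7.0, -0.4, 3.4]
grip_width: 0.0178
finger_force: 79.4
[0.07602592 0.08161681 0.08245874 0.08313626 0.08033619]
```

```bash
python3 -m inch '[[0.005,0,0,0,0,0,0.4],[0,0,0,0,0,0,0.4],[0,0,0,0,0,0,0.4],[0,0,-0.15,0,0,0,0.4],[0,0,-0.4,0,0,0,0.4],[-0.3,0,-0.8,0,0,0,0.5],[-0.8,0,-0.8,0,0,0,0.5],[-0.8,0,-0.8,0,0,0,0.5],[-0.8,0,-0.8,0,0,0,0.5],[-0.8,0,-0.8,0,0,0,0.5]]' | grep -v rot
python3 - <<'E'
from h import *
import pickle
f=cam("wrist");save(f,"w8.png");pickle.dump(f,open("w8.pkl","wb"));P=cloud(f);print(bot.observe()["qpos"].round(2))
to(.385,-.18,.2,18)
E
```

```text
clock: 40.65
position: [0.3797, 0.1803, 0.2664]
force: [0.3, 0.0, 0.5]
grip_width: 0.0428
finger_force: 0.0
[-0.22  0.18 -0.42  2.08  0.11  0.89 -2.21]
shift [-0.086  1.8    0.328] turn [ 0.001 -0.01  -0.162]
```

View pics/w8.png

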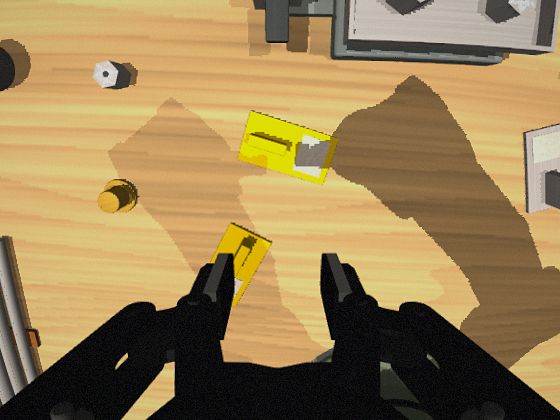

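The pin's handle (278,25) now sits against the bracket. Next is the plate.

```bash
python3 -m inch '[[0,0.9,0,0,-0.01,0,0.5],[0,0.9,0,0,-0.01,0,0.5],[0,0.9,0,0,-0.01,0,0.5],[0,0.9,0,0,-0.01,0,0.5]]' | head -2
python3 -m inch '[[-0.09,0.9,0,0,0,-0.16,0.5],[-0.09,0.9,0,0,0,-0.16,0.5],[-0.09,0.9,0,0,0,-0.16,0.5],[-0.09,0.9,0,0,0,-0.16,0.5],[-0.09,0.9,0,0,0,-0.16,0.5]]' | head -3
python3 - <<'E'
from h import *
import pickle
f=cam("wrist");pickle.dump(f,open("w9.pkl","wb"));P=cloud(f)
uv=proj(f,[[.386,-.18,.034],[.43,-.165,.006],[.53,-.21,.03],[.585,-.22,.0455]]).astype(int);print(uv.tolist())
rr=[]
for p,a,b in zip(uv,(.022,.003,.024,.04),(.045,.012,.036,.055)):
    try: rect(f,P,tuple(p),a,b)
    except Exception as e: print(e)
to(.386,-.18,.12,17.9)
E
```

```text
clock: 41.2
position: [0.3903, -0.003, 0.2654]
clock: 41.82
position: [0.3829, -0.1802, 0.2654]
tool_rot: [-3.141, 0.001, 0.31]
[[276, 172], [276, 128], [346, 51], [378, -3]]
'NoneType' object has no attribute 'astype'
(np.int64(276), np.int64(128)) z 0.006 [ 0.399 -0.145] [0.1106 0.059 ] 12.8 [[0.3386000096797943, -0.12839999794960022], [0.3515999913215637, -0.1860000044107437], [0.4595000147819519, -0.1615000069141388], [0.446399986743927, -0.1039000004529953]]
(np.int64(346), np.int64(51)) z 0.0297 [ 0.5446 -0.2128] [0.0849 0.0659] 78.3 [[0.5037000179290771, -0.2476000040769577], [0.5681999921798706, -0.26100000739097595], [0.5855000019073486, -0.17790000140666962], [0.5209000110626221, -0.16449999809265137]]
'NoneType' object has no attribute 'astype'
shift [0.014 0.009 0.728] turn [-0.     0.    -0.001]
```

The plate has been knocked aside: it is now at (0.399,-0.145), yaw 12.8°. I'll re-aim.

Run:
```python
from h import *
import pickle
f=pickle.load(open("w9.pkl","rb"));P=cloud(f)
uv=proj(f,[[.3746,-.1505,.034]])[0].astype(int);print(uv)
rect(f,P,tuple(uv),.022,.045)
to(.3746,-.1505,.1,12.8)
```

```text
[249 174]
(np.int64(249), np.int64(174)) z 0.0338 [ 0.3757 -0.1513] [0.0449 0.0125] 12.8 [[0.35249999165534973, -0.1500999927520752], [0.35519999265670776, -0.1623000055551529], [0.39899998903274536, -0.15240000188350677], [0.3962000012397766, -0.14020000398159027]]
shift [ 0.005 -0.149  0.828] turn [-0.     0.     0.056]
```

```bash
python3 -m inch '[[0.01,-0.148,0.3,0,0,0.056,0.5],[0.01,-0.148,0.6,0,0,0.056,0.5],[0.01,-0.148,0.83,0,0,0.056,0.5],[0.01,-0.148,0.83,0,0,0.056,0.5],[0.01,-0.148,0.83,0,0,0.056,0.5]]' | head -3
python3 -m inch '[[0,0,0.2,0,0,0,0.5],[0,0,0.35,0,0,0,0.5],[0,0,0.35,0,0,0,0.5],[0,0,0.35,0,0,0,0],[0,0,0.35,0,0,0,0],[0,0,0.35,0,0,0,0],[0,0,0.35,0,0,0,0]]' 80
python3 -m inch '[[0,0,-0.2,0,0,0,0],[0,0,-0.4,0,0,0,0],[0,0,-0.4,0,0,0,0],[0,0,-0.4,0,0,0,0]]'
python3 - <<'E'
from h import *
import pickle
f=cam("wrist");pickle.dump(f,open("w10.pkl","wb"));save(f,"w10.png");P=cloud(f)
# holder target: fin at holder (-30-70): pre-insert
e=np.array([.9854,-.1702]);O=np.array([.5722,-.2184])
print("pre",O+(-.130)*e,"home",O+(-.030)*e)
to(*(O-.130*e),.12,-9.8)
E
```

```text
clock: 42.5
position: [0.3762, -0.1508, 0.1013]
tool_rot: [3.141, -0.001, 0.224]
clock: 43.38
position: [0.3764, -0.1516, 0.0318]
tool_rot: [3.14, -0.003, 0.223]
force: [-2.6, 1.9, 29.5]
grip_width: 0.0098
finger_force: 78.7
clock: 43.88
position: [0.3755, -0.1515, 0.1104]
tool_rot: [3.141, -0.001, 0.223]
force: [-0.8, -0.3, -1.5]
grip_width: 0.0101
finger_force: 80.3
pre [ 0.444098 -0.196274] home [ 0.542638 -0.213294]
shift [ 0.287  0.295 -0.051] turn [0.    0.    0.251]
```

```bash
python3 -m inch '[[0.28,0.295,0,0,0,0.251,0],[0.28,0.295,0,0,0,0.251,0],[0.28,0.295,0,0,0,0.251,0],[0.28,0.295,0.1,0,0,0.251,0],[0.28,0.295,0.2,0,0,0.251,0],[0.28,0.295,0.2,0,0,0.251,0]]'
cat > pl.py <<'E'
from h import *
import pickle
f=cam("wrist");pickle.dump(f,open("w11.pkl","wb"));save(f,"w11.png");P=cloud(f)
o=bot.observe();t=o["position"];y=o["tool_rot"][2];e=np.array([np.cos(y),np.sin(y)])
zb=t[2]-.0318+.006
q=t[:2]+.055*e   # on plate front half
uv=proj(f,[[*q,zb]])[0].astype(int);print("uv",uv,"z there",P[uv[1],uv[0]],"exp",zb)
z=P[uv[1]-3:uv[1]+4,uv[0]-3:uv[0]+4,2];z=np.median(z)
try: rect(f,P,tuple(uv),z-.004,z+.0035)
except Exception as x: print(x)
for p,a,b in(((.585,-.2205,.0455),.042,.05),):
    uv=proj(f,[p])[0].astype(int);print(uv)
    try: rect(f,P,tuple(uv),a,b)
    except Exception as x: print(x)
print(t,np.degrees(y))
E
python3 pl.py
```

```text
clock: 44.68
position: [0.4414, -0.1957, 0.0686]
tool_rot: [-3.141, 0.004, -0.169]
force: [0.1, 0.1, -1.2]
grip_width: 0.0102
finger_force: 80.2
uv [274 153] z there [ 0.49625045 -0.20492374  0.04332208] exp 0.04365425820230544
(np.int64(274), np.int64(153)) z 0.0423 [ 0.4671 -0.2013] [0.0596 0.1051] 80.6 [[0.41040000319480896, -0.22210000455379486], [0.5141000151634216, -0.23919999599456787], [0.5238000154495239, -0.18039999902248383], [0.42010000348091125, -0.16329999268054962]]
[274 -68]
'NoneType' object has no attribute 'astype'
[ 0.44197423 -0.19600472  0.06945426] -9.723449550851491
```

View pics/w11.png

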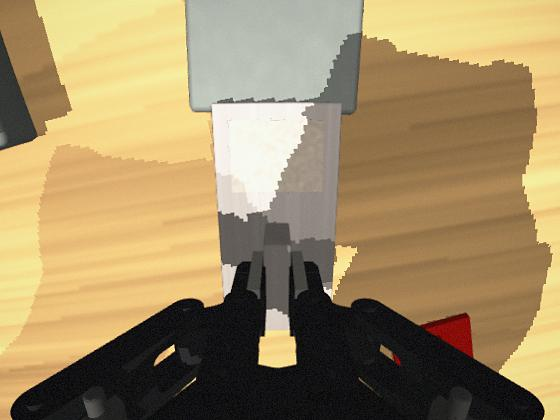

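```bash
python3 -m inch '[[0,0,0.022,0,0,-0.002,0],[0.1,-0.001,0.022,0,0,-0.002,0],[0.2,-0.001,0.022,0,0,-0.002,0],[0.3,-0.002,0.022,0,0,-0.002,0],[0.4,-0.002,0.022,0,0,-0.002,0],[0.44,-0.002,0.022,0,0,-0.002,0],[0.44,-0.002,0.022,0,0,-0.002,0]]'
python3 pl.py; python3 -c "
from h import *
to(.5426,-.2133,.065,-9.8)"
```

```text
clock: 45.6
position: [0.5299, -0.2112, 0.0656]
tool_rot: [3.141, -0.001, -0.168]
force: [0.9, 0.6, -2.7]
grip_width: 0.0104
finger_force: 80.0
uv [274 155] z there [ 0.58456153 -0.22031996  0.04458959] exp 0.03985309699530694
(np.int64(274), np.int64(155)) z 0.0454 [ 0.6024 -0.2237] [0.0837 0.0601] 79.3 [[0.5651000142097473, -0.25920000672340393], [0.6241999864578247, -0.2703999876976013], [0.6396999955177307, -0.18809999525547028], [0.5806999802589417, -0.1770000010728836]]
[274 154]
(np.int64(274), np.int64(154)) z 0.0454 [ 0.6025 -0.2237] [0.0837 0.06  ] 79.3 [[0.5651999711990356, -0.25920000672340393], [0.6241999864578247, -0.2703999876976013], [0.6396999955177307, -0.18809999525547028], [0.5807999968528748, -0.1770000010728836]]
[ 0.52954257 -0.21112057  0.0656531 ] -9.635184054381215
shift [ 0.066 -0.     0.003] turn [ 0.    -0.     0.002]
```

```bash
python3 -m inch '[[0.03,0,0,0,0,0,0],[0.05,0,0,0,0,0,0],[0.065,0,0,0,0,0,0],[0.072,0,0,0,0,0,0],[0.078,0,0,0,0,0,0],[0.083,0,0,0,0,0,0],[0.083,0,0,0,0,0,0]]'
```

```text
clock: 46.52
position: [0.5444, -0.2135, 0.065]
tool_rot: [-3.141, 0.004, -0.169]
force: [-9.4, 3.2, -1.7]
grip_width: 0.0104
finger_force: 80.3
```

```bash
python3 -m inch '[[-0.008,0,0.007,0,0,0,0],[-0.008,0,0.007,0,0,0,0],[-0.008,0,0.007,0,0,0,0.4],[-0.008,0,0.007,0,0,0,0.4],[-0.008,0,0.007,0,0,0,0.4],[-0.008,0,-0.2,0,0,0,0.4],[-0.008,0,-0.5,0,0,0,0.4],[-0.4,0,-1,0,0,0,0.5],[-0.7,0,-1,0,0,0,0.5],[-0.7,0,-1,0,0,0,0.5],[-0.7,0,-1,0,0,0,0.5],[-0.7,0,-1,0,0,0,0.5]]'
python3 - <<'E'
from h import *
import pickle
f=cam("wrist");save(f,"w12.png");P=cloud(f)
O=np.array([.5722,-.2184]);e=np.array([.9854,-.1702])
for s,z,a,b in((-.03,.064,.052,.075),(-.053,.036,.033,.040)):
    p=O+s*e; uv=proj(f,[[*p,z]])[0].astype(int); print(uv)
    try:
        r,_=rect(f,P,tuple(uv),a,b); d=np.array(r[0])-O; print("holder frame",d@e,d@[-e[1],e[0]])
    except Exception as x: print(x)
g=cam("top");save(g,"t4.png");Q=cloud(g)
uv=proj(g,[[.5737,.0357,.08]])[0].astype(int);print(np.median(Q[uv[1]-2:uv[1]+3,uv[0]-2:uv[0]+3,2]))
s=cam("scene");save(s,"s4.png")
a=cv2.resize(s["img"][190:300,180:320,::-1],None,fx=4,fy=4,interpolation=cv2.INTER_CUBIC);cv2.imwrite("pics/s4c.png",a)
E
```

```text
clock: 48.02
position: [0.4087, -0.1905, 0.2658]
tool_rot: [3.141, -0.001, -0.168]
force: [-0.1, 0.2, -0.6]
grip_width: 0.0425
finger_force: 0.0
[275  41]
(np.int64(275), np.int64(41)) z 0.0637 [ 0.5416 -0.2138] [0.0105 0.0443] 80.6 [[0.5188999772071838, -0.21529999375343323], [0.5626000165939331, -0.22259999811649323], [0.564300000667572, -0.21220000088214874], [0.5206000208854675, -0.20499999821186066]]
holder frame -0.03092672280448441 -0.0006406829154062234
[275  69]
(np.int64(275), np.int64(69)) z 0.0358 [ 0.5439 -0.2144] [0.0602 0.0626] 80.5 [[0.5080000162124634, -0.23890000581741333], [0.5698000192642212, -0.2492000013589859], [0.5796999931335449, -0.1898999959230423], [0.5180000066757202, -0.17949999868869781]]
holder frame -0.028616450465498017 -0.0008685774510669668
0.08221974249456943
```

View pics/s4c.png

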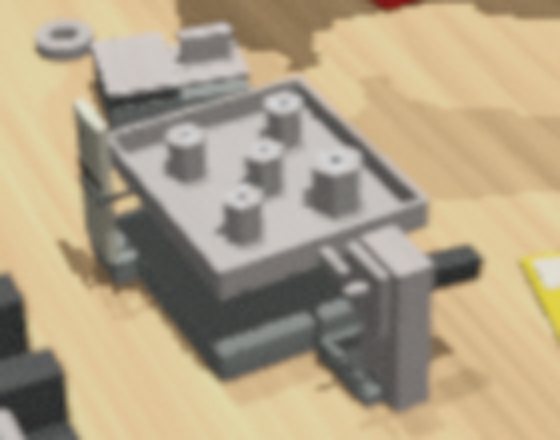

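View pics/w12.png

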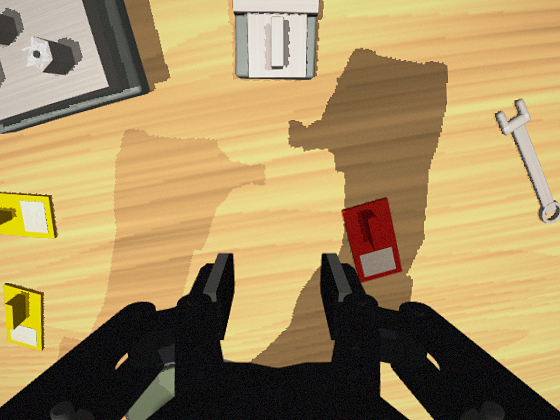

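Run:
```python
from h import *
import pickle
f=pickle.load(open("w8.pkl","rb"));P=cloud(f)
for r in range(2,46,4): print(r,P[r,278].round(4))
```

```text
2 [0.542  0.1881 0.1013]
6 [0.5392 0.188  0.1004]
10 [0.5367 0.1878 0.0983]
14 [0.5334 0.1876 0.0991]
18 [0.5305 0.1874 0.098 ]
22 [0.5271 0.1872 0.0991]
26 [0.5243 0.1871 0.0976]
30 [0.5212 0.1869 0.0975]
34 [0.5183 0.1867 0.0962]
38 [0.515  0.1865 0.0968]
42 [0.5142 0.1864 0.0844]
```

```bash
python3 -c "
from h import *
print(bot.job_done())"
```

```text
the job is handed in; nothing more can be done
None
```

I handed the job in. The pan holds one big and four small blanks (900 g) and rests 43–44 mm down. The lock pin is fully home through bracket and tab, and the plate is home in its holder. The verdict was not shown.

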